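# Switch the clipper dock on and touch its charge-check pad

## Robot

A 6-joint arm with a two-finger parallel gripper is mounted at the origin on the work surface. World frame = base frame: x ahead of the robot, y to its left, z up, the work surface at z = 0. Lengths are in m, angles in rad, forces in N, time in s.
With the tool pointing down it reaches from about 0.3 to 0.775 m from the base axis. Payload 14.6 kg.
Tool frame: the origin (TCP) lies midway between the tips of the shut fingers; the grasp point (between the pads) lies 19 mm behind it; x points along the fingers, y is the direction in which the jaws open and shut, and the axes are right-handed (so a half turn about x gives the same grasp; the last joint's range is limited). The gripper opens to 94 mm and grips with 3 to 60 N. Pads are 16 mm wide; open, the fingers measure 119 mm over their backs; the gripper's body (75 mm by 177 mm) begins 78 mm behind the grasp point.
Start: joints at [-1.193, 0.3, 1.521, -0, 1.321, -0.067], TCP at [0.237, -0.496, 0.205] pointing down, gripper open.
Joint ranges: [-3.03, 3.03], [-0.79, 2.21], [0.23, 2.52], [-1.04, 4.18], [0, 3.07], [-2.55, 2.55]. Speed limits (rad/s): [2.22, 2.22, 2.57, 3.14, 3.14, 3.14].

## Interface

Orientations are given as a rotation vector (axis times angle).
In Python, from bench import arm, cams, close_job gives the robot as it stands.
- The arm moves only by the tool move_arm, never from a script. Its argument "steps" is a list of rows, each an object of numbers: "grip": the opening, from 0 (shut) to 1 (fully open); "x", "y", "z": the shift along the tool's x, y, z in m; "yaw": the turn about the tool's x in rad. In form: [{"grip": .., "x": .., "y": .., "z": .., "yaw": ..}, ...]. A call has 1 to 10 rows; each row shifts and turns the pose as measured when the row begins, along the tool's axes as they then stand; what a row does not reach is not made up. A row lasts 1/8 s, in which the tool goes at most 62.5 mm and 10.7 degrees, less where a joint would pass 70% of its speed; a pose out of reach is approached as far as the arm can. A call is refused whole if a number of a shift passes 0.0625 or a number of a turn 0.188, either way. A call with a gripper value outside its range is refused whole. The fingers move at their own pace and stop on an object; "squeeze" is the grip in N (left out, the last holds). Time passes only in rows, so rows that do not move let the fingers close. It gives the time, the measured TCP pose, the force and the opening at its end, in the units of the state.
- arm.get_obs(): the state, without advancing time (a new reading comes with each control period).
- cams.read_camera(name): name is "scene" or "side" or "wrist"; returns a dict with "img" (400x640x3 uint8, red, green, blue), "fx", "fy", "cx", "cy" (pixels), "pose" (4x4, takes a point from camera to world coordinates). Camera axes: x right, y down, z forward; pixel columns grow to the right and rows downward; lengths in m; the calibration is good to about 2 mm. A picture is of the moment at which its call begins. There is no depth.
- close_job(): hands the job in, once; it reports no verdict.
The state is a dict: "time": time; "qpos": joint angles; "dq": joint speeds; "effort": joint torques, N m; "position": TCP position; "ee_rot": TCP orientation; "contact_force": force on the tool from outside, world axes, zero at the start; "torque": the same for the moment, N m; "grip_width": finger opening in m.
Only numpy, scipy, OpenCV 4.12 (cv2) and the standard library are available. Lean on these libraries where they do the work, as an engineer would, in place of code of your own. Each camera call takes 0.05 s, during which the arm holds its last target.

## Task

Using only the fingertips, push the red-tipped toggle switch on the grey charging dock all the way over to on (away from the robot, towards the clipper), then touch the blue charge-check pad lightly so that it gives a little, and withdraw. Do not touch the yellow and white pads, and leave the clipper, the combs and everything else on the board where they are.

Things in the scene. Friction and masses are not known exactly. Their poses are not given: they have to be found in the camera images.
- dock: grey plastic charging dock, fixed on the plywood board; 170 (x) x 280 (y) x 40 mm high. Origin at the centre of its underside (18 mm above the table); x points from the side near the robot to the far side, y to the left. The toggle and the three pads stand on its 40 mm high deck in one row along y, at x = -40 mm, 64 mm apart, in an order that changes; the black clipper lies on the far half, at x = +50 mm, its top 77 mm above the dock's underside
- toggle (a joint): toggle switch, rad: 0 = off (leans 0.5 rad towards the near side of the dock, -x), 1.0 = on, at its stop (leans 0.5 rad to the far side, dock +x). It turns stiffly about an axis along the dock's y (about 1.5 N at the tip) and stays where it is left
- toggle_tip (a point): centre of the red ball (18 mm across) at the tip of the toggle, 50 mm from its pivot; the stem is a steel rod 10 mm thick. Moves with the toggle
- toggle_pivot (a point): the toggle's pivot, 18 mm above the dock's deck; axes as the dock's. The black housing under it is 56 (x) x 44 (y) x 16 mm high, with a cross barrel rising to 26 mm above the deck
- pad_blue: blue round touch pad, 30 mm across, in a black round housing (46 mm across, 12 mm high) on the dock's deck; the charge check, the one to touch. Origin at the centre of the pad's top face, z up; the top stands 12 mm above its housing and 24 mm above the deck. It gives on a soft spring, straight down by at most 8 mm (about 0.6 N to start, 7 N fully down), and comes back up by itself
- pad_yellow: yellow round touch pad, 30 mm across, in a black round housing (46 mm across, 12 mm high) on the dock's deck; must not be touched. Origin at the centre of the pad's top face, z up; the top stands 12 mm above its housing and 24 mm above the deck. It gives on a soft spring, straight down by at most 8 mm (about 0.6 N to start, 7 N fully down), and comes back up by itself
- pad_white: white round touch pad, 30 mm across, in a black round housing (46 mm across, 12 mm high) on the dock's deck; must not be touched. Origin at the centre of the pad's top face, z up; the top stands 12 mm above its housing and 24 mm above the deck. It gives on a soft spring, straight down by at most 8 mm (about 0.6 N to start, 7 N fully down), and comes back up by itself
- clipper: black clipper 170 x 40 x 37 mm high lying along the dock's y in a low black cradle on the dock's far half; loose bystander, to be left where it is; origin at the centre of its underside
- comb_dock: black guard comb 40 x 46 x 22 mm on the dock's deck, left of the clipper; loose bystander, to be left where it is; origin at the centre of its underside
- comb_board: orange guard comb 40 x 46 x 22 mm on the board; loose bystander, to be left where it is; origin at the centre of its underside
- duster: neck duster lying down, 200 mm long along its x, steel handle to -x and dark head 52 mm high; loose bystander, to be left where it is; origin on its underside, 78 mm from the head end
- dish: small green glass dish, 84 mm across, 30 mm high; loose bystander, to be left where it is; origin at the centre of its underside
- bottle: amber bottle, 54 mm across, 140 mm high; loose bystander, to be left where it is; origin at the centre of its underside

How it is judged:
On the way, in this order (a step that is already met when the one before it is completed fails the run):
1. the toggle is pushed fully over to on (value of joint toggle above 0.85 rad), for 0.1 s.
2. the fingers touch the blue pad and it gives by more than 1 mm (contact force between the fingers and pad_blue above 0.5 N and distance of pad_blue from where it was at the start of the episode above 0.001 m), for 0.05 s.
At the end, for the whole second after the job is handed in: The toggle stands at on (above 0.85 rad), the blue pad has been touched after that and is up again, the other pads are up (within 1 mm), the clipper lies within 8 mm and every other loose thing within 12 mm of where it was (value of joint toggle above 0.85 rad and distance of each of pad_blue, pad_yellow, pad_white from where it was at the start of the episode below 0.001 m and distance of clipper from where it was at the start of the episode below 0.008 m and distance of each of comb_dock, comb_board, duster, dish, bottle from where it was at the start of the episode below 0.012 m).
It fails at once if the blue pad is pushed hard (over 20 N) (contact force between anything else and pad_blue above 20 N).
It fails at once if the yellow or the white pad is touched (over 0.5 N, or moved 1 mm) (contact force between anything else and pad_yellow above 0.5 N or contact force between anything else and pad_white above 0.5 N or distance of any of pad_yellow, pad_white from where it was at the start of the episode above 0.001 m).
It fails at once if the clipper is shifted or lifted (over 8 mm) (distance of clipper from where it was at the start of the episode above 0.008 m).
It fails at once if a comb, the duster, the dish or the bottle is shifted, lifted or knocked (over 12 mm) (distance of any of comb_dock, comb_board, duster, dish, bottle from where it was at the start of the episode above 0.012 m).
It also fails if it takes over 35 s, if anything falls off the work surface, if the arm or the gripper's body presses on something with over 40 N, if the wrist force passes 120 N, or if a joint passes its speed limit or range.

## Working session

There is one attempt and no reset: what is moved stays moved. The work goes in short steps, Python scripts to look and compute and a tool call to move; the robot and the scene stay as the last step left them, time stands still between calls to the robot, and variables do not carry over. Pictures are saved under pics/ and viewed, and the job is handed in when it is done.

Besides the shell and the picture viewer there is one more tool, called as name([rows], argument=value, ...), one row to a line, values as JSON. move_arm: Moves the arm, as the interface text tells. Its arguments: {"type":"object","properties":{"steps":{"type":"array"},"squeeze":{"type":"number"}},"required":["steps"]}

```bash
mkdir -p pics; python3 - <<'E'
from bench import arm,cams
import cv2,pickle
d={}
for n in ["scene","side","wrist"]:
    c=cams.read_camera(n); d[n]=c
    cv2.imwrite(f"pics/{n}0.png",c["img"][:,:,::-1])
pickle.dump(d,open("c0.pkl","wb"))
o=arm.get_obs();print(o)
E
```

```text
{'time': 0.15, 'qpos': array([-1.19263929e+00,  3.00396456e-01,  1.52141707e+00,  1.12278657e-05,
        1.32071603e+00, -6.66193514e-02]), 'dq': array([ 2.81318028e-06, -1.94658938e-03, -4.09367076e-03,  4.54571465e-04,
        3.20313053e-04,  3.53427621e-04]), 'effort': array([ 1.61260409e-04, -5.31958508e+01, -3.52817488e+01,  7.07767555e-02,
        2.35960493e-02, -9.72118232e-05]), 'position': array([ 0.23655829, -0.49630976,  0.20499666]), 'ee_rot': array([ 1.97511633,  0.44759669, -1.97538892]), 'contact_force': array([0.03459239, 0.22480622, 0.66027986]), 'torque': array([0.02724016, 0.01134591, 0.02458019]), 'grip_width': 0.09403323581060263}
```

View pics/scene0.png

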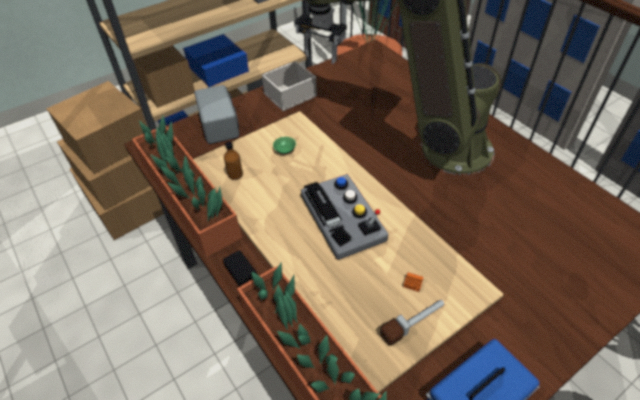

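View pics/side0.png

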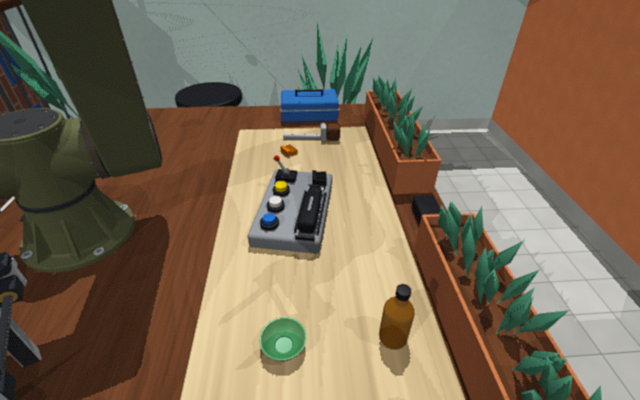

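View pics/wrist0.png

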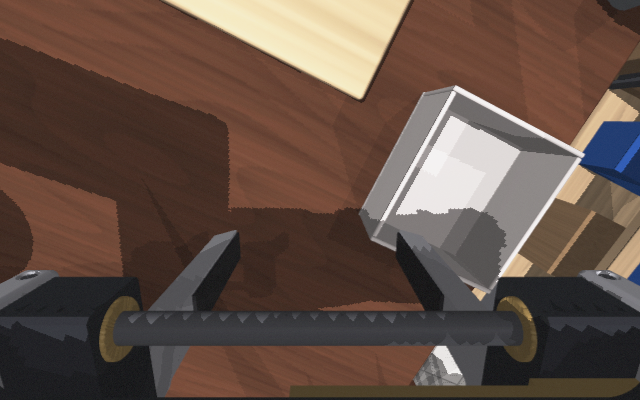

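The row runs from left (+y) to right: toggle, yellow, white, blue. I'll enlarge both views for measuring.

```bash
python3 - <<'E'
import cv2
a=cv2.imread("pics/scene0.png");b=cv2.imread("pics/side0.png")
cv2.imwrite("pics/sc_crop.png",cv2.resize(a[165:265,290:400],None,fx=6,fy=6,interpolation=cv2.INTER_CUBIC)[:600])
cv2.imwrite("pics/si_crop.png",cv2.resize(b[145:260,235:345],None,fx=5,fy=5,interpolation=cv2.INTER_CUBIC))
E
```

```text
(no output)
```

View pics/sc_crop.png

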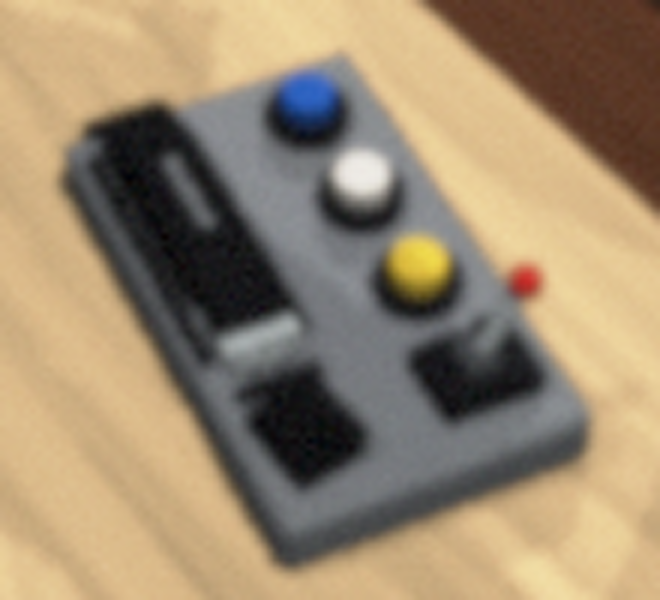

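View pics/si_crop.png

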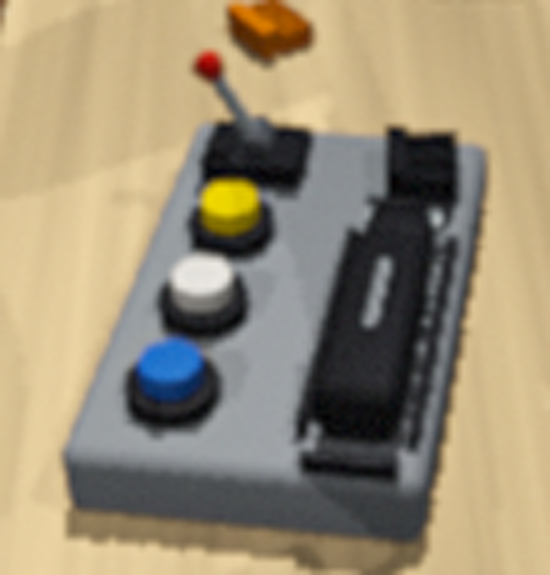

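```bash
cat > h.py <<'E'
import numpy as np,cv2,pickle
from scipy.optimize import least_squares
def proj(c,P):
    T=np.linalg.inv(c["pose"]);p=T[:3,:3]@P+T[:3,3]
    return np.array([c["fx"]*p[0]/p[2]+c["cx"],c["fy"]*p[1]/p[2]+c["cy"]])
def dock2w(q,P):
    c,s=np.cos(q[2]),np.sin(q[2]);return np.array([q[0]+c*P[0]-s*P[1],q[1]+s*P[0]+c*P[1],.018+P[2]])
E
python3 - <<'E'
from h import *
d=pickle.load(open("c0.pkl","rb"))
pts=dict(b=[-.04,-.096,.064],w=[-.04,-.032,.064],y=[-.04,.032,.064],t=[-.064,.096,.1019],)
sc=dict(b=(308,98),w=(362,178),y=(420,262),t=(526,281))
si=dict(b=(172,358),w=(203,275),y=(230,199),t=(208,66))
obs={("scene",k):np.array([289.5+(u+.5)/6,164.5+(v+.5)/6]) for k,(u,v) in sc.items()}
obs.update({("side",k):np.array([234.5+(u+.5)/5,144.5+(v+.5)/5]) for k,(u,v) in si.items()})
def solve(sel):
    f=lambda q:np.concatenate([proj(d[n],dock2w(q,pts[k]))-o for (n,k),o in obs.items() if n in sel])
    r=least_squares(f,[.5,0,0]);print(sel,r.x,r.fun.round(2));return r.x
for s in (["scene"],["side"],["scene","side"]): q=solve(s)
for k in pts: 
    print(k,dock2w(q,pts[k]).round(4))
    # free triangulation
    r=least_squares(lambda P:np.concatenate([proj(d[n],P)-obs[n,k] for n in d if n!="wrist"]),[.5,0,.1]);print("  tri",r.x.round(4))
for n in d: print(n,d[n]["pose"][:3,3].round(3),d[n]["fx"])
E
```

```text
['scene'] [ 0.53228028  0.02792122 -0.19500044] [-0.24 -0.53 -0.1  -0.3  -0.14 -0.01  0.45  0.71]
['side'] [ 0.53165997  0.02369304 -0.19905261] [-0.04  0.24 -0.02 -0.21  0.13 -0.23 -0.06  0.19]
['scene', 'side'] [ 0.53162319  0.02600824 -0.1977038 ] [-0.35 -0.97 -0.27 -0.74 -0.38 -0.47  0.15  0.27  0.03 -0.4  -0.   -0.78
  0.11 -0.74 -0.11 -0.26]
b [ 0.4735 -0.0603  0.082 ]
  tri [ 0.4733 -0.0584  0.0791]
w [0.4861 0.0025 0.082 ]
  tri [0.4858 0.0033 0.079 ]
y [0.4987 0.0652 0.082 ]
  tri [0.498  0.0657 0.0795]
t [0.4877 0.1327 0.1199]
  tri [0.4878 0.1317 0.1199]
scene [1.13  0.793 1.191] 491.1562434953021
side [ 0.543 -0.701  0.634] 361.7430802361293
wrist [ 0.304 -0.465  0.383] 319.57637574939963
```

```bash
cat >> h.py <<'E'
from scipy.spatial.transform import Rotation as R
Q=np.array([.5316,.0255,-.1975])
def st():
    from bench import arm
    o=arm.get_obs();M=R.from_rotvec(o["ee_rot"]).as_matrix()
    return o,M
def to_tool(target,n=1):
    o,M=st();print("t",round(o["time"],2),"pos",o["position"].round(4),"F",o["contact_force"].round(2),"g",round(o["grip_width"],4),"q",o["qpos"].round(2))
    print("tool shift",(M.T@(np.array(target)-o["position"])/n).round(4),"per",n)
E
python3 - <<'E'
from h import *
o,M=st();print(M.round(3))
a=np.arctan2(M[1,1],M[0,1]);print("jaw angle",a,"dock x",Q[2],"dock y",Q[2]+np.pi/2)
p=dock2w(Q,[-.110,.097,.187]);print(p);to_tool(p)
E
```

```text
[[-0.     0.43  -0.903]
 [ 0.001 -0.903 -0.43 ]
 [-1.    -0.001 -0.   ]]
jaw angle -1.126022685370074 dock x -0.1975 dock y 1.3732963267948965
[0.44277158 0.14219838 0.205     ]
t 0.15 pos [ 0.2366 -0.4963  0.205 ] F [0.03 0.22 0.66] g 0.094 q [-1.19  0.3   1.52  0.    1.32 -0.07]
tool shift [ 0.0005 -0.4877 -0.4609] per 1
```

move_arm([
  {"grip": 0,"yaw": 0.16},
  {"grip": 0,"yaw": 0.16},
  {"grip": 0,"yaw": 0.16},
  {"grip": 0,"yaw": 0.16},
], squeeze=10)

```text
schema error: expected keys grip, x, y, z, yaw
```

```bash
python3 - <<'E'
from h import *
o,M=st();print(np.arctan2(M[1,1],M[0,1])-(-1.768))
to_tool(dock2w(Q,[-.110,.097,.187]))
E
```

```text
0.6419773146299259
t 0.15 pos [ 0.2366 -0.4963  0.205 ] F [0.03 0.22 0.66] g 0.094 q [-1.19  0.3   1.52  0.    1.32 -0.07]
tool shift [ 0.0005 -0.4877 -0.4609] per 1
```

move_arm([
  {"grip": 0,"x": 0,"y": 0,"z": 0,"yaw": 0.16},
  {"grip": 0,"x": 0,"y": 0,"z": 0,"yaw": 0.16},
  {"grip": 0,"x": 0,"y": 0,"z": 0,"yaw": 0.16},
  {"grip": 0,"x": 0,"y": 0,"z": 0,"yaw": 0.16},
], squeeze=10)

```text
time: 0.65
position: [0.2364, -0.4959, 0.204]
ee_rot: [-2.106, 0.224, 2.109]
contact_force: [0.2, -0.4, -0.3]
grip_width: 0.057
```

```bash
python3 - <<'E'
from h import *
o,M=st();print(np.arctan2(M[1,1],M[0,1])-(-1.768))
to_tool(dock2w(Q,[-.110,.097,.187]))
E
```

```text
-0.016881507839155985
t 0.65 pos [ 0.2364 -0.4959  0.204 ] F [ 0.2  -0.42 -0.26] g 0.057 q [-1.19  0.3   1.52 -0.    1.32  0.59]
tool shift [ 5.000e-04 -6.673e-01 -6.610e-02] per 1
```

move_arm([
  {"grip": 0,"x": 0,"y": -0.055,"z": -0.0055,"yaw": 0},
  {"grip": 0,"x": 0,"y": -0.055,"z": -0.0055,"yaw": 0},
  {"grip": 0,"x": 0,"y": -0.055,"z": -0.0055,"yaw": 0},
  {"grip": 0,"x": 0,"y": -0.055,"z": -0.0055,"yaw": 0},
  {"grip": 0,"x": 0,"y": -0.055,"z": -0.0055,"yaw": 0},
  {"grip": 0,"x": 0,"y": -0.055,"z": -0.0055,"yaw": 0},
  {"grip": 0,"x": 0,"y": -0.055,"z": -0.0055,"yaw": 0},
  {"grip": 0,"x": 0,"y": -0.055,"z": -0.0055,"yaw": 0},
  {"grip": 0,"x": 0,"y": -0.055,"z": -0.0055,"yaw": 0},
  {"grip": 0,"x": 0,"y": -0.055,"z": -0.0055,"yaw": 0},
])

```text
time: 1.9
position: [0.4114, 0.0438, 0.2048]
ee_rot: [-2.101, 0.231, 2.102]
contact_force: [1.0, -0.4, 0.5]
grip_width: 0.0008
```

```bash
python3 - <<'E'
from h import *
o,M=st();print(np.arctan2(M[1,1],M[0,1])-(-1.768))
to_tool(dock2w(Q,[-.110,.097,.187]))
E
```

```text
-0.025975838213649016
t 1.9 pos [0.4114 0.0438 0.2048] F [ 0.97 -0.42  0.53] g 0.0008 q [ 0.01 -0.01  1.88  0.    1.27  1.81]
tool shift [ 0.0002 -0.1029 -0.0088] per 1
```

move_arm([
  {"grip": 0,"x": 0,"y": -0.05,"z": -0.004,"yaw": -0.025},
  {"grip": 0,"x": 0,"y": -0.05,"z": -0.004,"yaw": 0},
  {"grip": 0,"x": 0,"y": 0,"z": 0,"yaw": 0},
])

```text
time: 2.28
position: [0.4404, 0.1462, 0.2046]
ee_rot: [-2.117, 0.2, 2.119]
contact_force: [0.6, -0.9, -0.4]
grip_width: 0.0006
```

```bash
python3 - <<'E'
from h import *
from bench import cams
o,M=st();print(np.arctan2(M[1,1],M[0,1])-(-1.768))
to_tool(dock2w(Q,[-.110,.097,.096]))
d={}
for n in ["wrist","side"]:
    c=cams.read_camera(n);d[n]=c;cv2.imwrite(f"pics/{n}1.png",c["img"][:,:,::-1])
    for P in ([-.064,.096,.1019],[-.04,.096,.058],[-.04,.032,.064],[-.04,-.032,.064],[-.04,-.096,.064]): print(n,proj(c,dock2w(Q,P)).round(1))
pickle.dump(d,open("c1.pkl","wb"))
E
```

```text
0.004235999079200026
t 2.27 pos [0.4404 0.1462 0.2046] F [ 0.56 -0.95 -0.35] g 0.0006 q [0.24 0.11 1.75 0.   1.28 2.  ]
tool shift [ 0.0906  0.0038 -0.0032] per 1
wrist [324.1 148.9]
wrist [323.6 118.2]
wrist [394.1 118.5]
wrist [464.5 118.9]
wrist [535.1 119.2]
side [276.1 157.6]
side [285.7 172. ]
side [280.7 183.8]
side [275.2 198.9]
side [269.  215.9]
```

View pics/wrist1.png

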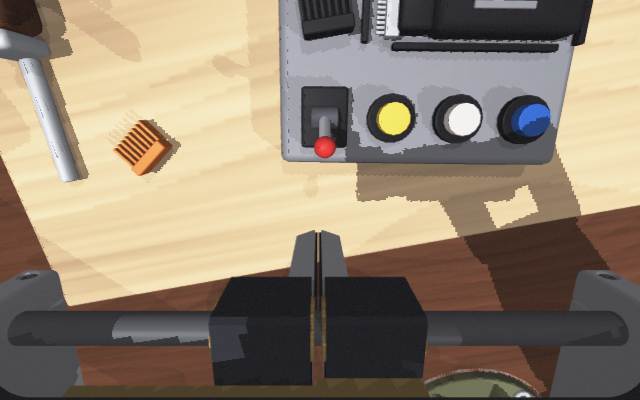

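View pics/side1.png

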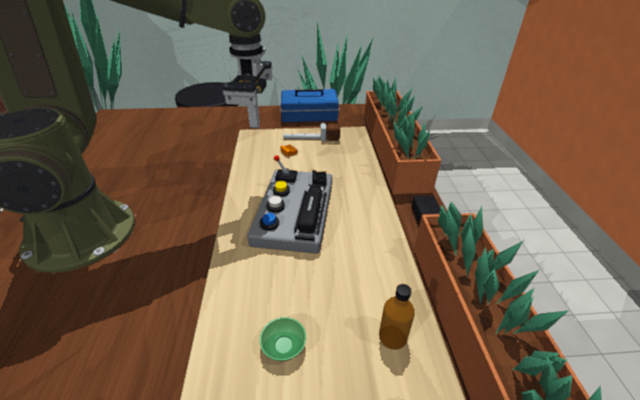

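move_arm([
  {"grip": 0,"x": 0.045,"y": 0.004,"z": -0.003,"yaw": 0},
  {"grip": 0,"x": 0.045,"y": 0,"z": 0,"yaw": 0},
  {"grip": 0,"x": 0.004,"y": 0,"z": 0,"yaw": 0},
])

```text
time: 2.75
position: [0.4425, 0.1363, 0.1099]
ee_rot: [-2.116, 0.207, 2.113]
contact_force: [0.6, -0.9, 0.3]
grip_width: 0.0003
```

```bash
python3 - <<'E'
from h import *
to_tool(dock2w(Q,[-.033,.097,.092]))
E
```

```text
t 2.75 pos [0.4425 0.1363 0.1099] F [ 0.55 -0.89  0.33] g 0.0003 q [0.22 0.22 1.87 0.   1.06 1.99]
tool shift [ 0.0001 -0.006  -0.0761] per 1
```

move_arm([
  {"grip": 0,"x": 0,"y": -0.005,"z": -0.005,"yaw": 0},
  {"grip": 0,"x": 0,"y": 0,"z": -0.012,"yaw": 0},
  {"grip": 0,"x": 0,"y": 0,"z": -0.012,"yaw": 0},
  {"grip": 0,"x": 0,"y": 0,"z": -0.012,"yaw": 0},
  {"grip": 0,"x": 0,"y": 0,"z": -0.012,"yaw": 0},
  {"grip": 0,"x": 0,"y": 0,"z": -0.012,"yaw": 0},
])

```text
time: 3.5
position: [0.5133, 0.127, 0.1153]
ee_rot: [-2.12, 0.206, 2.106]
contact_force: [-1.3, 0.3, -1.3]
grip_width: 0.0006
```

```bash
python3 - <<'E'
from h import *
to_tool(dock2w(Q,[-.033,.097,.092]))
E
```

```text
t 3.5 pos [0.5133 0.127  0.1153] F [-1.31  0.28 -1.29] g 0.0006 q [0.17 0.34 1.69 0.   1.1  1.94]
tool shift [ 0.0054 -0.001  -0.0048] per 1
```

move_arm([
  {"grip": 0,"x": 0.003,"y": -0.001,"z": -0.003,"yaw": 0},
  {"grip": 0,"x": 0.001,"y": 0,"z": -0.003,"yaw": 0},
])

```text
time: 3.75
position: [0.5189, 0.1269, 0.1111]
ee_rot: [-2.116, 0.207, 2.11]
contact_force: [-31.8, 4.1, 26.2]
grip_width: 0.0
```

```bash
python3 - <<'E'
from h import *
from bench import cams
to_tool(dock2w(Q,[-.033,.097,.092]))
a=[]
for n,(u,v) in dict(wrist=(320,150),side=(285,160)).items():
    c=cams.read_camera(n);cv2.imwrite(f"pics/{n}2.png",c["img"][:,:,::-1])
    for ang in (-.5,.35,.5): print(n,ang,proj(c,dock2w(Q,[-.04+.05*np.sin(ang),.096,.058+.05*np.cos(ang)])).round(1))
i=cv2.imread("pics/side2.png");cv2.imwrite("pics/side2c.png",cv2.resize(i[130:230,235:345],None,fx=6,fy=6,interpolation=cv2.INTER_CUBIC))
E
```

```text
t 3.75 pos [0.5189 0.1269 0.1111] F [-31.83   4.1   26.18] g 0.0 q [0.17 0.36 1.67 0.01 1.1  1.94]
tool shift [ 0.0011 -0.      0.0007] per 1
wrist -0.5 [319.6 300.6]
wrist 0.35 [319.4 237.9]
wrist 0.5 [319.4 224.4]
side -0.5 [276.1 157.7]
side 0.35 [291.2 157.8]
side 0.5 [293.8 159. ]
```

View pics/wrist2.png

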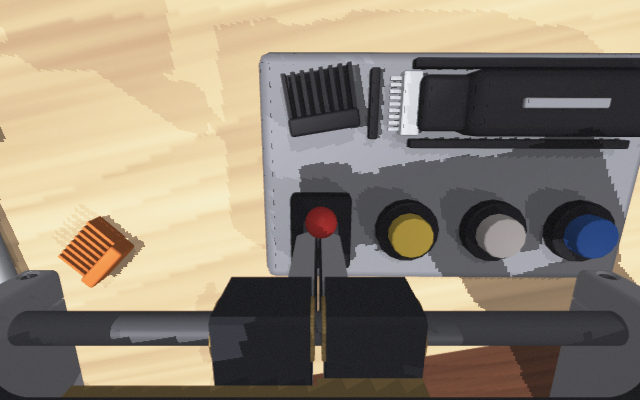

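View pics/side2c.png

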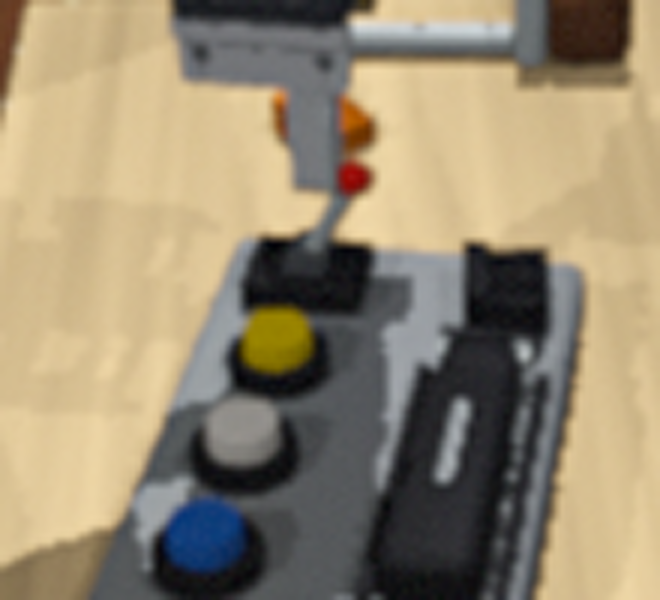

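The toggle is at its stop: the force has risen to 32 N, and the red ball at (321,221) in the wrist view sits on the "on" prediction (319,224). I'll back off, then go up.

move_arm([
  {"grip": 0,"x": 0,"y": 0,"z": 0.015,"yaw": 0},
  {"grip": 0,"x": 0,"y": 0,"z": 0.025,"yaw": 0},
  {"grip": 0,"x": -0.04,"y": 0,"z": 0,"yaw": 0},
  {"grip": 0,"x": -0.03,"y": 0,"z": 0,"yaw": 0},
  {"grip": 0,"x": 0,"y": 0,"z": 0,"yaw": 0},
])

```text
time: 4.47
position: [0.4776, 0.1354, 0.182]
ee_rot: [-2.116, 0.206, 2.112]
contact_force: [0.2, 0.1, 0.2]
grip_width: 0.0005
```

```bash
python3 - <<'E'
from h import *
from bench import cams
to_tool(dock2w(Q,[-.040,-.096,.132]))
c=cams.read_camera("wrist");cv2.imwrite(f"pics/wrist3.png",c["img"][:,:,::-1])
for ang in (.35,.5): print(ang,proj(c,dock2w(Q,[-.04+.05*np.sin(ang),.096,.058+.05*np.cos(ang)])).round(1))
for y in (.032,-.032,-.096): print(proj(c,dock2w(Q,[-.04,y,.064])).round(1))
E
```

```text
t 4.47 pos [0.4776 0.1354 0.182 ] F [0.24 0.15 0.2 ] g 0.0005 q [0.2  0.2  1.7  0.01 1.24 1.97]
tool shift [ 0.0309  0.1932 -0.0349] per 1
0.35 [319.7 149. ]
0.5 [319.7 139.3]
[393.1 164.2]
[466.7 164.1]
[540.6 164. ]
```

View pics/wrist3.png

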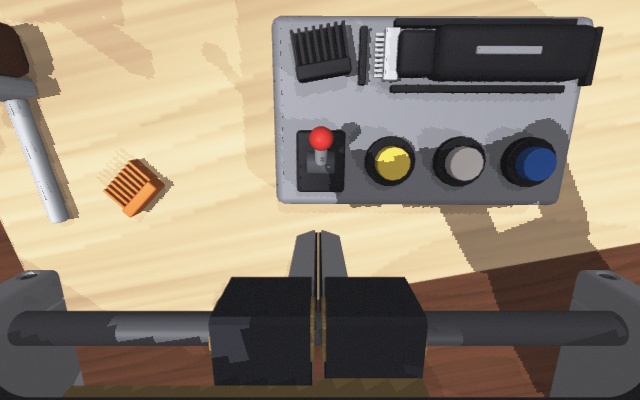

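The toggle stays on: ball at (321,138), predicted (320,139). Now over to the blue pad at (539,164), staying high.

move_arm([
  {"grip": 0,"x": 0,"y": 0.048,"z": -0.009,"yaw": 0},
  {"grip": 0,"x": 0,"y": 0.048,"z": -0.009,"yaw": 0},
  {"grip": 0,"x": 0,"y": 0.048,"z": -0.009,"yaw": 0},
  {"grip": 0,"x": 0,"y": 0.048,"z": -0.009,"yaw": 0},
  {"grip": 0,"x": 0,"y": 0,"z": 0,"yaw": 0},
])

```text
time: 5.15
position: [0.4721, -0.0652, 0.1724]
ee_rot: [-2.106, 0.204, 2.124]
contact_force: [-0.0, -0.1, 0.1]
grip_width: 0.0008
```

```bash
python3 - <<'E'
from h import *
to_tool(dock2w(Q,[-.040,-.096,.084]))
E
```

```text
t 5.15 pos [ 0.4721 -0.0652  0.1724] F [-0.01 -0.08  0.14] g 0.0008 q [-0.22  0.17  1.76  0.    1.22  1.55]
tool shift [ 0.0704 -0.0043 -0.0011] per 1
```

move_arm([
  {"grip": 0,"x": 0.035,"y": -0.004,"z": -0.001,"yaw": 0},
  {"grip": 0,"x": 0.03,"y": 0,"z": 0,"yaw": 0},
  {"grip": 0,"x": 0,"y": 0,"z": 0,"yaw": 0},
])

```text
time: 5.52
position: [0.4724, -0.0595, 0.1031]
ee_rot: [-2.102, 0.204, 2.127]
contact_force: [-0.6, 0.0, 0.8]
grip_width: 0.0002
```

```bash
python3 - <<'E'
from h import *
from bench import cams
to_tool(dock2w(Q,[-.040,-.096,.064]))
i=cams.read_camera("side")["img"][:,:,::-1];cv2.imwrite("pics/side4c.png",cv2.resize(i[130:240,225:345],None,fx=5,fy=5,interpolation=cv2.INTER_CUBIC))
E
```

```text
t 5.53 pos [ 0.4724 -0.0595  0.1031] F [-0.58  0.05  0.81] g 0.0002 q [-0.2   0.26  1.83  0.01  1.06  1.56]
tool shift [ 0.0211  0.0011 -0.0016] per 1
```

View pics/side4c.png

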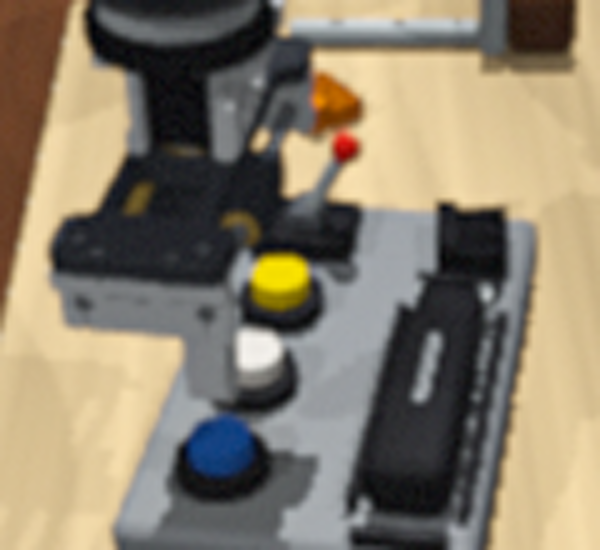

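Toggle still on; the finger is above blue and clear of white. Creeping down.

move_arm([
  {"grip": 0,"x": 0.008,"y": 0.001,"z": -0.001,"yaw": 0},
  {"grip": 0,"x": 0.008,"y": 0,"z": 0,"yaw": 0},
  {"grip": 0,"x": 0,"y": 0,"z": 0,"yaw": 0},
])

```text
time: 5.95
position: [0.4748, -0.0604, 0.0893]
ee_rot: [-2.108, 0.204, 2.122]
contact_force: [-0.1, -0.3, 0.3]
grip_width: 0.0006
```

move_arm([
  {"grip": 0,"x": 0.003,"y": 0,"z": 0,"yaw": 0},
  {"grip": 0,"x": 0,"y": 0,"z": 0,"yaw": 0},
])

```text
time: 6.2
position: [0.4751, -0.0604, 0.0866]
ee_rot: [-2.109, 0.204, 2.121]
contact_force: [-0.7, -0.5, 0.5]
grip_width: 0.0006
```

move_arm([
  {"grip": 0,"x": 0.003,"y": 0,"z": 0,"yaw": 0},
  {"grip": 0,"x": 0,"y": 0,"z": 0,"yaw": 0},
])

```text
time: 6.45
position: [0.4751, -0.0604, 0.0835]
ee_rot: [-2.11, 0.204, 2.121]
contact_force: [-0.1, 0.5, 0.3]
grip_width: 0.0006
```

move_arm([
  {"grip": 0,"x": 0.002,"y": 0,"z": 0,"yaw": 0},
  {"grip": 0,"x": 0,"y": 0,"z": 0,"yaw": 0},
])

```text
time: 6.7
position: [0.4753, -0.0604, 0.0816]
ee_rot: [-2.11, 0.204, 2.121]
contact_force: [-0.0, 0.7, 1.0]
grip_width: 0.0002
```

move_arm([
  {"grip": 0,"x": 0.002,"y": 0,"z": 0,"yaw": 0},
  {"grip": 0,"x": 0,"y": 0,"z": 0,"yaw": 0},
])

```text
time: 6.95
position: [0.4753, -0.0605, 0.0797]
ee_rot: [-2.11, 0.204, 2.12]
contact_force: [-1.4, 0.4, 3.1]
grip_width: 0.0003
```

move_arm([
  {"grip": 0,"x": 0.0015,"y": 0,"z": 0,"yaw": 0},
  {"grip": 0,"x": 0,"y": 0,"z": 0,"yaw": 0},
])

```text
time: 7.2
position: [0.4753, -0.0605, 0.0783]
ee_rot: [-2.11, 0.204, 2.12]
contact_force: [-0.8, -0.3, 3.4]
grip_width: 0.0003
```

```bash
python3 - <<'E'
from h import *
from bench import cams
to_tool(dock2w(Q,[-.040,-.096,.064]))
i=cams.read_camera("side")["img"][:,:,::-1];cv2.imwrite("pics/side5c.png",cv2.resize(i[130:240,225:345],None,fx=5,fy=5,interpolation=cv2.INTER_CUBIC))
E
```

```text
t 7.2 pos [ 0.4753 -0.0605  0.0783] F [-0.82 -0.32  3.44] g 0.0003 q [-0.21  0.3   1.84  0.01  1.    1.56]
tool shift [-0.0037  0.0007  0.0017] per 1
```

View pics/side5c.png

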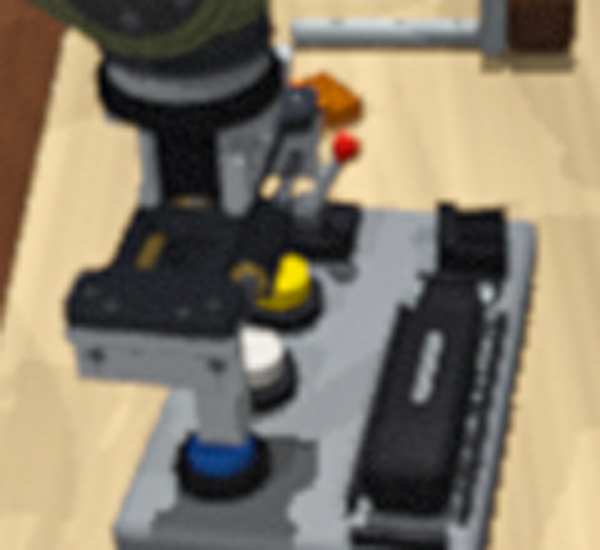

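The finger stands on the blue pad with 3.4 N, which is about 3.5 mm of give. Withdrawing straight up.

move_arm([
  {"grip": 0,"x": -0.02,"y": 0,"z": 0,"yaw": 0},
  {"grip": 0,"x": -0.05,"y": 0,"z": 0,"yaw": 0},
  {"grip": 0,"x": -0.05,"y": 0,"z": 0,"yaw": 0},
  {"grip": 0,"x": 0,"y": 0.01,"z": 0.05,"yaw": 0},
  {"grip": 0,"x": 0,"y": 0.01,"z": 0.05,"yaw": 0},
  {"grip": 0,"x": 0,"y": 0,"z": 0,"yaw": 0},
  {"grip": 0,"x": 0,"y": 0,"z": 0,"yaw": 0},
])

```text
time: 8.12
position: [0.3717, -0.0612, 0.2022]
ee_rot: [-2.111, 0.204, 2.12]
contact_force: [0.4, -0.6, 1.2]
grip_width: 0.0006
```

```bash
python3 - <<'E'
from h import *
from bench import cams
to_tool([.4,0,.2])
c=cams.read_camera("side");i=c["img"][:,:,::-1];cv2.imwrite("pics/side6.png",i);cv2.imwrite("pics/side6c.png",cv2.resize(i[145:260,235:345],None,fx=5,fy=5,interpolation=cv2.INTER_CUBIC))
a=cv2.imread("pics/side0.png")
d=cv2.absdiff(a,i)
cv2.imwrite("pics/diff6.png",cv2.convertScaleAbs(d,alpha=2))
E
```

```text
t 8.12 pos [ 0.3717 -0.0612  0.2022] F [ 0.39 -0.63  1.21] g 0.0006 q [-0.26 -0.09  1.96  0.    1.28  1.5 ]
tool shift [ 0.0024 -0.0655 -0.0158] per 1
```

View pics/side6c.png

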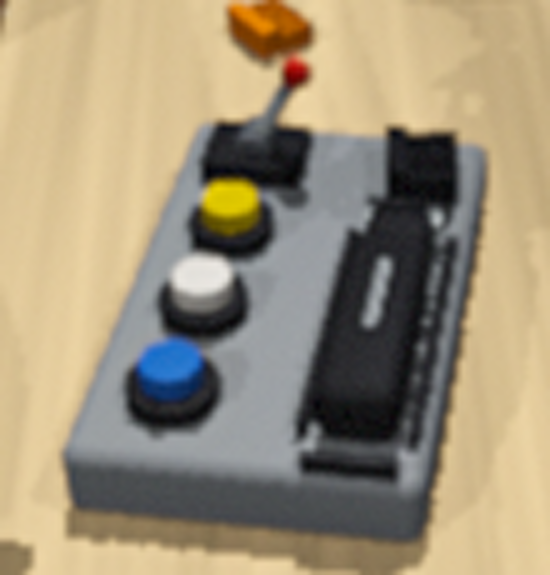

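View pics/diff6.png

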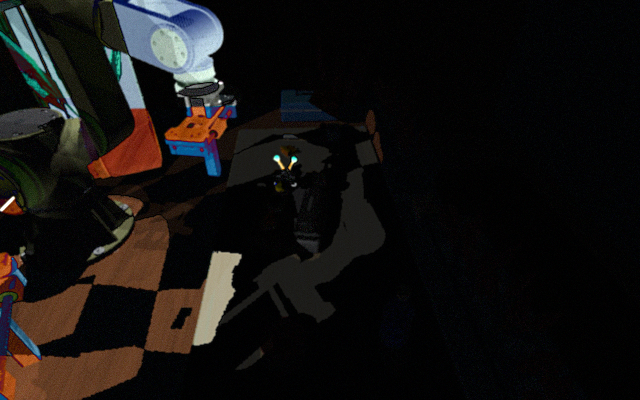

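Only the toggle, the arm and shadows differ from the first picture. The blue pad is up at its first position, (172,358) in the crop, and the ball is at (295,72), the "on" side.

```bash
python3 -c "
from bench import close_job
print(close_job())"
```

```text
the job is handed in; nothing more can be done
None
```

I pushed the toggle over to on with the shut fingertips, then pressed the blue pad lightly and withdrew. The job was handed in at about 8 s; no verdict is reported.

- **Toggle:** the force at the stop reached about 32 N along the push and 26 N upward, more than was needed but under the 120 N wrist limit. The red ball sits within about 3 pixels of where full on should put it, and it was still there after withdrawing.
- **Blue pad:** I pressed with about 3.4 N, which is an estimated 3.5 mm of give. The last side picture shows it up again.
- **Everything else:** comparing the first and last side pictures, only the toggle, the arm and shadows changed. The clipper, the combs and the yellow and white pads show no shift.

**One disagreement:** triangulating the pad tops freely from the two cameras put them about 3 mm lower than the given height. I came down on the blue pad in small steps, watching the force. Contact came close to the given height.

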